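# Level the food processor stand and hold the spirit level down

## Robot

A 7-joint arm with a two-finger parallel gripper is mounted at the origin on the work surface. World frame = base frame: x ahead of the robot, y to its left, z up, the work surface at z = 0. Lengths are in mm, angles in rad, forces in N, time in s.
With the tool pointing down it reaches from about 425 to 950 mm from the base axis. Payload 16.7 kg.
Tool frame: the origin (TCP) lies at the very end of the fingers, on their centre line; the grasp point (between the pads) lies 19 mm behind it; z points along the fingers, y is the direction in which the jaws open and shut (so a half turn about z gives the same grasp; the last joint's range is limited). The gripper opens to 94 mm and grips with 3 to 60 N. Pads are 16 mm wide; open, the fingers measure 119 mm over their backs; the gripper's body (75 mm by 177 mm) begins 78 mm behind the grasp point.
Start: joints at [-0.149, 0.426, 0.074, 1.606, -0.034, 1.111, -0.067], TCP at [674.961, -0.017, 170.467] pointing down, gripper open.
Joint ranges: [-2.85, 2.85], [-0.5, 2.14], [-1.23, 1.37], [0.21, 2.46], [-1.02, 4.16], [0.16, 2.05], [-2.73, 2.73]. Speed limits (rad/s): [1.89, 1.89, 2.39, 2.39, 3.01, 3.01, 3.01].

## Interface

Orientations are given as [roll, pitch, yaw] about the fixed x, y, z axes, in that order (R = Rz(yaw) Ry(pitch) Rx(roll)).
In Python, from cell import get_state, snapshot, calibration, hand_in, recognise, outline_of gives the robot as it stands.
- The arm moves only by the tool apply_moves, never from a script. Its argument "commands" is a list of rows, each a list of 7 numbers: the shift along the tool's x, y, z in m, then the turn, a rotation vector about the tool's x, y, z in rad, then the opening in per cent of the stroke, from 0 (shut) to 100 (fully open). A call has exactly 8 rows; each row is the pose to reach, as a shift and turn from the pose commanded when the call began, along the tool's axes at that moment; what a row does not reach only later rows make up. A row lasts 1/8 s, in which the tool goes at most 62.5 mm and 10.7 degrees, less where a joint would pass 70% of its speed; a pose out of reach is approached as far as the arm can. A call with a gripper value outside its range is refused whole. The fingers move at their own pace and stop on an object; "newtons" is the grip in N (left out, the last holds). Time passes only in rows, so rows that repeat a pose let the fingers close, or fill a call up. It gives the time, the measured TCP pose, the force and the opening at its end, in the units of the state.
- get_state(): the state, without advancing time (a new reading comes with each control period).
- snapshot(name): name is "scene" or "side" or "wrist"; returns (picture, depth): 480x640x3 uint8, red, green, blue; 480x640 float32, mm along the optical axis (not along the pixel's ray), 0 where there is no reading.
- calibration(name): a dict with "mtx" (3x3 intrinsics, pixels), "T" (4x4, takes a point from camera to world coordinates); the wrist camera has in their place "T_tool_cam" (4x4, takes a point from camera to tool coordinates, whose origin is the TCP and whose axes are the flange's). Camera axes: x right, y down, z forward; pixel columns grow to the right and rows downward; lengths in mm; the calibration is good to about 2 mm. A picture is of the moment at which its call begins: read the wrist's pose just before it. calibration takes no time and is no camera call.
- hand_in(): hands the job in, once; it reports no verdict.
Trained networks look in the newest picture that a camera, given by its name, has taken for a name from the list of things; names that differ only in an ending like _2 or _b are one class to them, and where a whole thing is asked for, a point or a joint stands for the part that bears it (a point fixed in the world has none). Each returns a list of dicts, best first, with "confidence" (0 to 1); they miss things now and then, are a little off and sometimes report something else, mostly with a low value. They report only what shows in the picture. A call takes as long as a camera call.
- recognise(camera, label): "at" ([x, y, z] in mm, in world coordinates, good to about 4 mm: the middle of the surface that is visible of it).
- outline_of(camera, label): "mask" (480x640 bool, what is visible of it).
The state is a dict: "t": time; "joint_pos": joint angles; "qvel": joint speeds; "joint_efforts": joint torques, N m; "eef_pos": TCP position; "tool_rot": TCP orientation; "contact_force": force on the tool from outside, world axes, zero at the start; "torque": the same for the moment, N m; "width": finger opening in mm.
Only numpy, scipy, OpenCV 4.12 (cv2) and the standard library are available. Lean on these libraries where they do the work, as an engineer would, in place of code of your own. Each camera call takes 0.05 s, during which the arm holds its last target.

## Task

The stand for the food processor is not level: lay the blue spirit level lengthwise on the stand's aluminium deck, all of it on the deck and pointing from the hinge towards the orange dial, and let go of it. Then turn the orange wing dial of the cam foot until the bubble rests centred between the two black lines, and finally press down firmly on top of the spirit level and finish while still pressing it onto the deck, with the bubble still centred. Leave the bowl, the dish and the spatula where they are.

Things in the scene. Friction and masses are not known exactly. Their poses are not given: they have to be found in the camera images.
- level_mid (a point): centre (18 mm up) of the blue spirit level, a solid bar 160 long (own x), 26 wide (y), 36 mm tall, about 0.2 kg, flat on the counter at the start; grasped across its width. A yellow-green vial 68 mm long is sunk in the middle of its top, the bubble 2 mm proud; the top is flat and bare from 36 to 80 mm from the middle at either end, a good place to press.
- bubble (a joint): place of the pale bubble along the vial, m from the middle, positive to the level's +x end, limits +-0.022. It drifts to the higher end in about a second: 0.45 mm per mrad of slope. The bubble is 13 mm long, the black lines 9.5 mm either side of the middle: centred within +-3 mm.
- deck_top (a point): centre of the aluminium deck's top, 55 mm above the counter; deck 220 long (own x), 130 wide (y), 12 mm thick, z its normal. Hinged 100 mm from here on the +x side; the cam foot raises or lowers its -x end. Starts 12 to 40 mrad off, always the dial end too high; the dial angle that levels it differs each time. Rigid when pressed.
- dial_grip (a point): middle of the orange upright wing (46 long own x, 12 wide y, 34 mm tall) on the dial's upright axis, 165 mm from the deck's middle beyond its -x end, 85 mm above the counter; below it a stem, and a 124 mm wide disc at 36 mm. Clockwise from above lowers that end: 16.7 mrad (7.5 mm of bubble) per rad; 0.7 to 2.5 rad needed, regrasp as needed. Friction 0.12 N m, stays put.
- bowl: white plastic processor bowl, 160 mm across, 110 mm tall, with a side handle reaching 123 mm from its centre, a bystander; origin under its centre
- dish: round blue ceramic dish, 140 mm across, 30 mm tall, a bystander; origin under its centre
- spatula: red spatula, 250 mm long, lying flat, a bystander; origin under its middle
- processor: white processor base with a square black button, 170 x 190 mm, 158 mm tall, fixed, a bystander; origin under its centre
- stand: the whole stand: dark steel foot plate 300 x 130 mm fixed to the counter, carrying the deck and the dial; origin on the counter under the deck's middle, x from the dial to the hinge

How it is judged:
By the outcome, as a careful person would: the job done as asked, in the order asked, and still so for the second after the job is handed in, while the arm keeps its last pose, push and grip.
It also fails if it takes over 72 s, if anything falls off the work surface, if the arm or the gripper's body presses on something with over 40 N, if the wrist force passes 120 N, or if a joint passes its speed limit or range.

## Working session

There is one attempt and no reset: what is moved stays moved. The work goes in short steps, Python scripts to look and compute and a tool call to move; the robot and the scene stay as the last step left them, time stands still between calls to the robot, and variables do not carry over. Pictures are saved under pics/ and viewed, and the job is handed in when it is done.

Besides the shell and the picture viewer there is one more tool, called after "Call:" as name([rows], argument=value, ...), one row to a line, values as JSON. apply_moves: Moves the arm, as the interface text tells. Its arguments: {"type":"object","properties":{"commands":{"type":"array","items":{"type":"array","items":{"type":"number"}}},"newtons":{"type":"number"}},"required":["commands"]}

```bash
ls; mkdir -p pics
python3 - <<'E'
from cell import *
import cv2,numpy as np
print(get_state())
for n in ["scene","side"]:
    p,d=snapshot(n); cv2.imwrite(f"pics/{n}0.png",p[:,:,::-1]); np.save(f"pics/{n}0d.npy",d)
    for l in ["level_mid","deck_top","dial_grip","bowl","dish","spatula","processor","bubble"]:
        r=recognise(n,l); print(n,l,[(np.round(x["at"],1).tolist(),round(x["confidence"],2)) for x in r[:2]])
    print(calibration(n)["T"])
print(calibration("wrist"))
E
```

```text
pics
{'t': 0.0, 'joint_pos': array([-0.14950571,  0.42669515,  0.07388549,  1.60661918, -0.03410752,
        1.11082013, -0.06709569]), 'qvel': array([-0.00099356,  0.00060857, -0.00014852,  0.00249116, -0.00025162,
        0.00056034, -0.00031876]), 'joint_efforts': array([-4.09355038e-03, -9.35844111e+01,  3.66462663e+00, -4.54201269e+01,
       -4.89189907e-02,  2.02478352e-02, -6.48899413e-05]), 'eef_pos': array([ 6.74503571e+02, -5.17600540e-02,  1.69795902e+02]), 'tool_rot': array([-3.14031515e+00,  9.95119095e-05,  1.57073952e+00]), 'contact_force': array([ 0.50668586, -0.23167876,  0.87857882]), 'torque': array([ 0.0115353 , -0.03476834, -0.02205626]), 'width': 93.88247396144811}
scene level_mid [([449.9, 347.7, 26.6], 0.69)]
scene deck_top [([546.4, -26.6, 56.7], 0.58)]
scene dial_grip []
scene bowl [([616.4, -462.4, 64.2], 0.77)]
scene dish [([719.2, 344.7, 12.1], 0.87), ([529.0, -196.0, 35.4], 0.37)]
scene spatula [([801.3, 15.3, 4.8], 0.87), ([542.6, -23.1, 55.9], 0.62)]
scene processor [([531.5, -196.7, 37.0], 0.72), ([396.3, -449.2, 112.5], 0.7)]
scene bubble [([394.3, 
[... 762 characters left out ...]
.77199750e-01 -7.56376650e-01  9.39299715e+02]
 [-5.09158353e-03 -7.95956848e-01 -6.05331952e-01  8.79068085e+02]
 [ 0.00000000e+00  0.00000000e+00  0.00000000e+00  1.00000000e+00]]
{'mtx': array([[414.36734823,   0.        , 325.01434334],
       [  0.        , 414.36734823, 240.88956319],
       [  0.        ,   0.        ,   1.        ]]), 'T_tool_cam': array([[-1.38761928e-03, -9.60341768e-01, -2.78822099e-01,
         8.28461247e+01],
       [ 9.99998940e-01, -1.20941700e-03, -8.11141410e-04,
         2.40509769e-01],
       [ 4.41760790e-04, -2.78822929e-01,  9.60342428e-01,
        -2.13539874e+02],
       [ 0.00000000e+00,  0.00000000e+00,  0.00000000e+00,
         1.00000000e+00]])}
```

View pics/scene0.png

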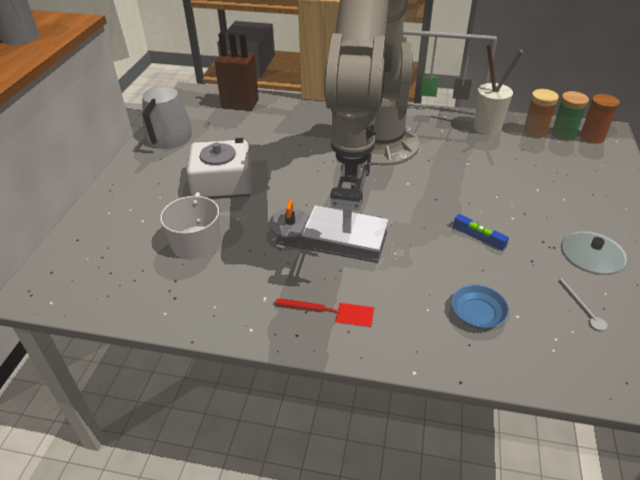

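View pics/side0.png

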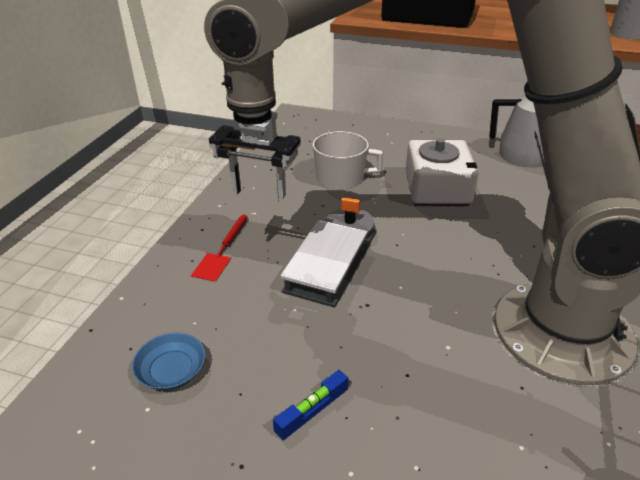

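```bash
cat > h.py <<'E'
from cell import *
import cv2,numpy as np
def cloud(name,d,T=None):
    c=calibration(name); K=c["mtx"]; T=c["T"] if T is None else T
    v,u=np.mgrid[0:480,0:640]
    P=np.stack([(u-K[0,2])/K[0,0]*d,(v-K[1,2])/K[1,1]*d,d],-1)
    W=P@T[:3,:3].T+T[:3,3]; W[d<=0]=np.nan
    return W
def wristT(s=None):
    from scipy.spatial.transform import Rotation as R
    s=s or get_state(); M=np.eye(4); M[:3,:3]=R.from_euler('xyz',s['tool_rot']).as_matrix(); M[:3,3]=s['eef_pos']
    return M@calibration("wrist")["T_tool_cam"]
def rect(pts):
    r=cv2.minAreaRect(pts[:,:2].astype(np.float32)); return r
E
python3 - <<'E'
from h import *
for n in ["scene","side"]:
    p=cv2.imread(f"pics/{n}0.png"); d=np.load(f"pics/{n}0d.npy"); W=cloud(n,d)
    h=cv2.cvtColor(p,cv2.COLOR_BGR2HSV)
    X,Y,Z=W[...,0],W[...,1],W[...,2]
    # counter check
    m=(X>550)&(X<650)&(Y>150)&(Y<250); print(n,"counter z",np.nanmedian(Z[m]))
    m=(abs(X-445)<110)&(abs(Y-350)<110)&(Z>5)&(Z<60)
    m2=m&(Z>30); print("level all",m.sum(),rect(W[m]),"top",m2.sum(),rect(W[m2]),np.median(Z[m2]))
    for nm,a,b in [("orange",5,18)]:
        mo=(h[...,0]>=a)&(h[...,0]<=b)&(h[...,1]>150)&(h[...,2]>100)&(Y<-100)&(Y>-300)&(X>400)&(X<650)&(Z>40)
        q=W[mo]; print("wing",len(q),np.median(q,0),q.min(0),q.max(0),rect(q))
    md=(abs(X-540)<130)&(abs(Y+25)<150)&(abs(Z-56)<10)&(h[...,1]<50)
    n_,lab,st,ce=cv2.connectedComponentsWithStats(md.astype(np.uint8))
    k=1+np.argmax(st[1:,4]); q=W[lab==k]; print("deck",len(q),rect(q),np.median(q,0))
    A=np.c_[q[:,:2],np.ones(len(q))]; c=np.linalg.lstsq(A,q[:,2],rcond=None)[0]; print("plane",c)
    mw=(Z>75)&(Z<105)&(abs(X-530)<60)&(abs(Y+196)<60); q=W[mw]; print("wing z",len(q),rect(q),q.mean(0))
    md=(Z>30)&(Z<42)&(abs(X-530)<90)&(Y<-140)&(Y>-280); q=W[md]; print("disc",len(q),rect(q),q.min(0),q.max(0))
E
```

```text
scene counter z -0.5789497844482412
level all 1177 ((445.7965087890625, 350.0700378417969), (217.88583374023438, 219.3889617919922), 0.5146263837814331) top 384 ((439.464599609375, 347.4607849121094), (161.37086486816406, 36.13716125488281), 61.23991394042969) 36.84493906303214
wing 90 [ 534.67792239 -192.87733462   99.1754205 ] [ 499.77211053 -200.83376409   69.29120983] [ 548.9838084  -187.7582096   108.63623601] ((524.7564697265625, -195.75587463378906), (49.31529998779297, 12.699176788330078), 4.717841625213623)
deck 2365 ((533.836181640625, -31.737709045410156), (220.66468811035156, 139.90272521972656), 85.80470275878906) [544.44717976 -25.53245616  59.12360192]
plane [-1.63123469e-02 -2.29925646e-02  6.70247398e+01]
wing z 84 ((522.2955322265625, -194.6306610107422), (53.87563705444336, 16.740877151489258), 3.2986948490142822) [ 528.54853884 -194.15679877   92.97888077]
disc 727 ((517.7078857421875, -203.66748046875), (109.21861267089844, 131.13385009765625), 86.99799346923828) [ 452.00468996 -258.21985571   30.2996818 ] [ 583.49016221 -147.37177021   41.98494997]
side counter 
[... 366 characters left out ...]
.41230231 -185.09062265  105.24091395] ((520.928466796875, -194.99526977539062), (46.36189651489258, 18.015605926513672), 7.15834379196167)
deck 3668 ((533.198486328125, -32.058860778808594), (227.4030303955078, 131.90689086914062), 85.7649917602539) [530.85434128 -17.79481864  57.42654001]
plane [ 3.18419273e-03 -2.84905483e-02  5.49942230e+01]
wing z 201 ((520.928466796875, -194.99526977539062), (46.36189651489258, 18.015605926513672), 7.15834379196167) [ 519.85000937 -193.41251383   91.25242725]
disc 611 ((520.166748046875, -213.6628875732422), (85.9573745727539, 123.48665618896484), 87.05694580078125) [ 459.26472799 -255.98479594   30.07221578] [ 582.65333144 -169.30027162   41.77413293]
```

Call:
apply_moves([
  [0.346,-0.235,0.03,0,0,0.503,100],
  [0.346,-0.235,0.03,0,0,0.503,100],
  [0.346,-0.235,0.03,0,0,0.503,100],
  [0.346,-0.235,0.03,0,0,0.503,100],
  [0.346,-0.235,0.03,0,0,0.503,100],
  [0.346,-0.235,0.03,0,0,0.503,100],
  [0.346,-0.235,0.03,0,0,0.503,100],
  [0.346,-0.235,0.03,0,0,0.503,100],
])

```text
t: 1.9
eef_pos: [437.3, 349.4, 140.4]
tool_rot: [-3.14, -0.0, 1.074]
contact_force: [1.0, 0.3, -0.2]
width: 94.2
```

Run:
```python
from h import *
s=get_state(); print(s['eef_pos'],s['tool_rot'])
T=wristT(s); p,d=snapshot("wrist"); cv2.imwrite("pics/w1.png",p[:,:,::-1]); W=cloud("wrist",d,T)
X,Y,Z=W[...,0],W[...,1],W[...,2]
h=cv2.cvtColor(p,cv2.COLOR_RGB2HSV)
m=(h[...,0]>100)&(h[...,0]<130)&(h[...,1]>120)&(Z>25)&(Z<45)&(abs(X-440)<110)&(abs(Y-346)<110)
print(m.sum(),rect(W[m]),np.median(Z[m]))
m=(Z>28)&(Z<45)&(abs(X-440)<110)&(abs(Y-346)<110)
print(m.sum(),rect(W[m]))
s=get_state(); print(s['eef_pos'],s['tool_rot'])
```

```text
[437.34818292 349.36609613 140.37596788] [-3.14048044e+00 -3.76801877e-04  1.07368250e+00]
3634 ((440.18609619140625, 346.84686279296875), (159.86053466796875, 25.727069854736328), 60.63517761230469) 35.21670983246432
5497 ((440.3697814941406, 346.881591796875), (160.5233612060547, 26.055837631225586), 60.609649658203125)
[439.02988452 347.19753036 140.44623218] [-3.14133245e+00  2.38011859e-05  1.07081012e+00]
```

View pics/w1.png

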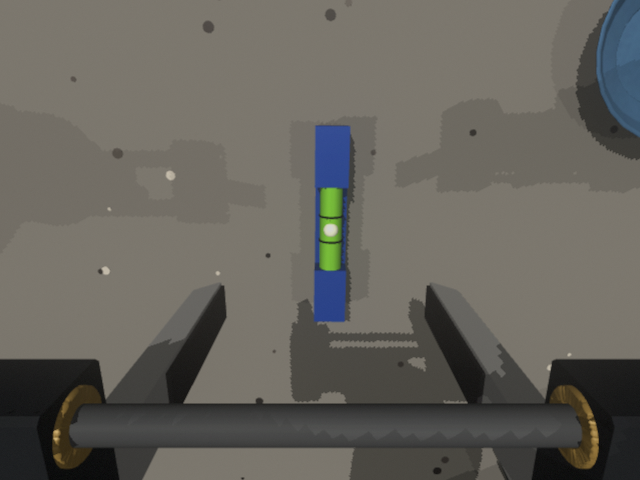

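Call:
apply_moves([
  [0.001,0,0.06,0,0,0.01,100],
  [0.001,0,0.11,0,0,0.01,100],
  [0.001,0,0.132,0,0,0.01,100],
  [0.001,0,0.132,0,0,0.01,60],
  [0.001,0,0.132,0,0,0.01,10],
  [0.001,0,0.132,0,0,0.01,10],
  [0.001,0,0.132,0,0,0.01,10],
  [0.001,0,0.132,0,0,0.01,10],
], newtons=25)

```text
t: 2.95
eef_pos: [440.6, 347.1, 8.9]
tool_rot: [3.141, -0.001, 1.058]
contact_force: [-0.6, -0.1, -0.1]
width: 47.6
```

Call:
apply_moves([
  [0,0,0,0,0,0,10],
  [0,0,0,0,0,0,10],
  [0,0,0,0,0,0,10],
  [0,0,0,0,0,0,10],
  [0,0,0,0,0,0,10],
  [0,0,-0.03,0,0,0,10],
  [0,0,-0.09,0,0,0,10],
  [0,0,-0.14,0,0,0,10],
])

```text
t: 3.95
eef_pos: [440.5, 346.9, 150.5]
tool_rot: [3.142, -0.0, 1.058]
contact_force: [0.3, 0.3, -0.4]
width: 9.5
```

Run:
```python
from h import *
s=get_state(); print(s)
T=wristT(s); p,d=snapshot("wrist"); cv2.imwrite("pics/w2.png",p[:,:,::-1])
p,d=snapshot("side"); cv2.imwrite("pics/s2.png",p[:,:,::-1])
```

```text
{'t': 3.95, 'joint_pos': array([-7.76917964e-01,  2.60879954e-01, -5.83987873e-03,  1.88583330e+00,
        1.71262266e-03,  9.94469369e-01, -1.29662785e+00]), 'qvel': array([-0.01675744, -0.44439875,  0.01842272, -0.3708372 , -0.01227061,
        0.81145622,  0.01241829]), 'joint_efforts': array([ 4.99626696e-01, -6.85539365e+01,  1.28477063e+00, -3.89978778e+01,
        6.93952956e-03, -2.26760164e+00, -1.95448991e-02]), 'eef_pos': array([440.48344837, 346.85685996, 150.49482691]), 'tool_rot': array([ 3.14154759e+00, -4.18441755e-04,  1.05766141e+00]), 'contact_force': array([ 0.31956823,  0.34660539, -0.44785498]), 'torque': array([-0.02334521, -0.03630559,  0.0403983 ]), 'width': 9.45612569641758}
```

View pics/w2.png

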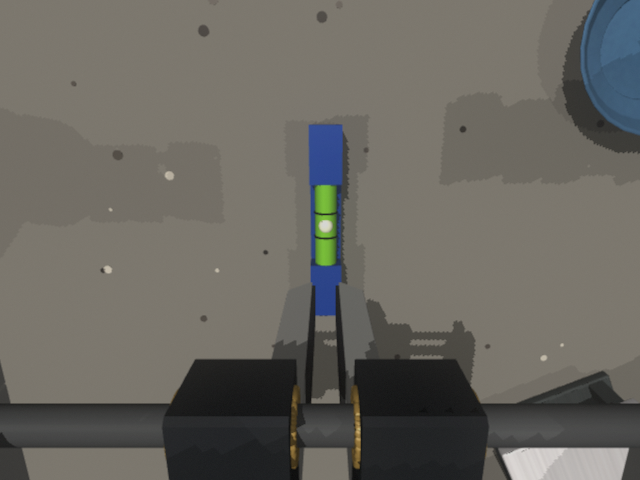

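View pics/s2.png

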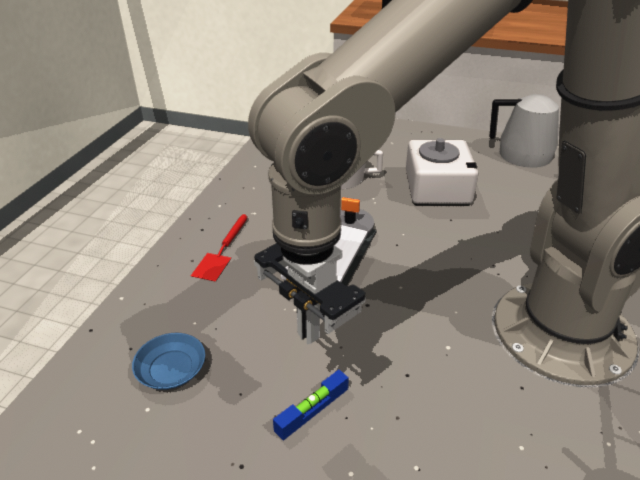

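Run:
```python
from h import *
s=get_state(); print(s['eef_pos'],s['tool_rot'])
T=wristT(s); p,d=snapshot("wrist"); cv2.imwrite("pics/w3.png",p[:,:,::-1]); W=cloud("wrist",d,T)
X,Y,Z=W[...,0],W[...,1],W[...,2]
h=cv2.cvtColor(p,cv2.COLOR_RGB2HSV)
m=(Z>28)&(Z<45)&(abs(X-440)<110)&(abs(Y-346)<110)
print(m.sum(),rect(W[m]),np.median(Z[m]))
c=calibration("side"); q=np.linalg.inv(c["T"])@np.r_[s['eef_pos'],1]; q=c["mtx"]@q[:3]; print(q[:2]/q[2])
```

```text
[442.66781211 348.83640927 153.83793613] [ 3.1394398  -0.00765099  1.05741892]
4766 ((440.4510498046875, 346.9940185546875), (160.236083984375, 25.72352409362793), 60.886634826660156) 34.93908202463078
[308.7408309  354.18473859]
```

Call:
apply_moves([
  [0,0,0,0,0,0,50],
  [0,0,0,0,0,0,50],
  [0,0,0,0,0,0,50],
  [0,0,0,0,0,0,50],
  [0,0,0.03,0,0,0,50],
  [0,0,0.08,0,0,0,50],
  [0,0,0.12,0,0,0,50],
  [0,0,0.139,0,0,0,50],
], newtons=30)

```text
t: 5.1
eef_pos: [439.4, 346.0, 7.1]
tool_rot: [-3.141, 0.003, 1.058]
contact_force: [0.1, -0.5, 0.4]
width: 46.8
```

Run:
```python
from h import *
s=get_state(); print(s['eef_pos'])
p,d=snapshot("side"); cv2.imwrite("pics/s4.png",cv2.resize(p[280:460,220:400,::-1],(720,720))[:600])
np.save("pics/s4d.npy",d)
W=cloud("side",d)
c=calibration("side"); q=np.linalg.inv(c["T"])@np.r_[s['eef_pos'],1]; q=c["mtx"]@q[:3]; print(q[:2]/q[2])
p,d=snapshot("wrist"); cv2.imwrite("pics/w4.png",p[:,:,::-1])
```

```text
[439.44080087 346.0185564    7.12426057]
[312.3226979  407.25672572]
```

View pics/s4.png

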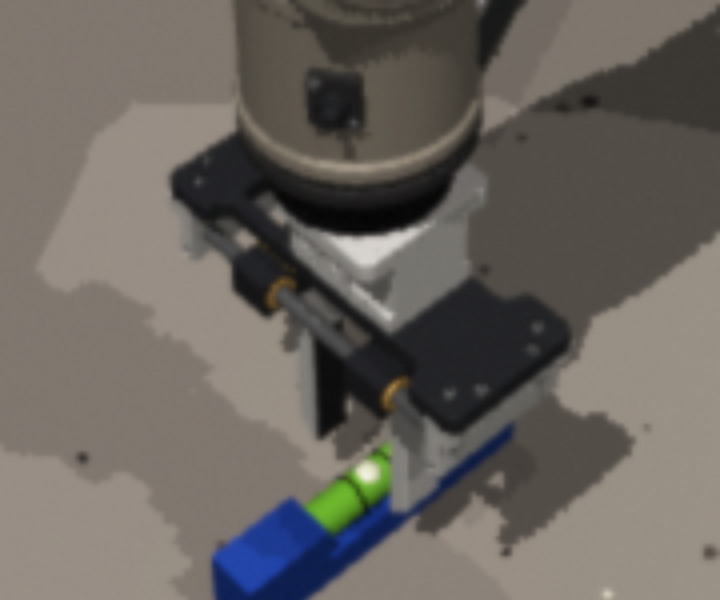

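View pics/w4.png

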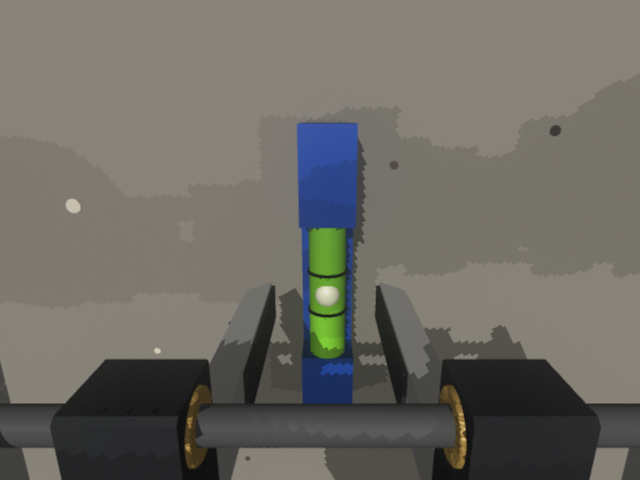

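Run:
```python
from h import *
d=np.load("pics/s4d.npy"); W=cloud("side",d)
for v in range(390,412,3): print(v,[np.round(W[v,u]).tolist() for u in (319,322,325)])
s=get_state(); print(s['eef_pos'],s['width'])
p,d=snapshot("wrist"); W=cloud("wrist",d,wristT(s))
for v in (283,287,292,300): print(v,[np.round(W[v,u],0).tolist() for u in (255,265,272,380,385,395)])
```

```text
390 [[418.0, 370.0, 95.0], [413.0, 370.0, 97.0], [409.0, 365.0, 92.0]]
393 [[418.0, 370.0, 87.0], [413.0, 370.0, 89.0], [409.0, 367.0, 87.0]]
396 [[419.0, 367.0, 75.0], [413.0, 369.0, 80.0], [409.0, 365.0, 77.0]]
399 [[419.0, 367.0, 67.0], [413.0, 369.0, 72.0], [410.0, 364.0, 66.0]]
402 [[418.0, 370.0, 63.0], [413.0, 371.0, 66.0], [410.0, 364.0, 58.0]]
405 [[419.0, 369.0, 52.0], [413.0, 370.0, 57.0], [419.0, 333.0, 5.0]]
408 [[426.0, 347.0, 11.0], [423.0, 340.0, 4.0], [418.0, 338.0, 4.0]]
411 [[427.0, 346.0, 2.0], [421.0, 345.0, 2.0], [417.0, 341.0, -1.0]]
[439.24421831 345.79817206   7.33270325] 47.085338264635624
283 [[400.0, 360.0, -0.0], [405.0, 357.0, -1.0], [409.0, 355.0, -1.0], [466.0, 343.0, 42.0], [468.0, 342.0, 43.0], [470.0, 321.0, -1.0]]
287 [[417.0, 371.0, 48.0], [421.0, 369.0, 47.0], [422.0, 366.0, 43.0], [465.0, 342.0, 44.0], [468.0, 342.0, 47.0], [472.0, 340.0, 48.0]]
292 [[418.0, 371.0, 54.0], [421.0, 369.0, 53.0], [423.0, 366.0, 50.0], [465.0, 342.0, 49.0], [467.0, 343.0, 53.0], [471.0, 341.0, 53.0]]
300 [[419.0, 370.0, 62.0], [422.0, 368.0, 62.0], [422.0, 364.0, 53.0], [464.0, 342.0, 56.0], [466.0, 343.0, 60.0], [470.0, 342.0, 63.0]]
```

Call:
apply_moves([
  [0.001,0,0.012,0,0,0,50],
  [0.001,0,0.024,0,0,0,50],
  [0.001,0,0.033,0,0,0,50],
  [0.001,0,0.033,0,0,0,10],
  [0.001,0,0.033,0,0,0,10],
  [0.001,0,0.033,0,0,0,10],
  [0.001,0,0.033,0,0,0,10],
  [0.001,0,0.033,0,0,0,10],
], newtons=30)

```text
t: 6.25
eef_pos: [441.1, 347.9, -23.2]
tool_rot: [3.141, -0.001, 1.058]
contact_force: [-0.4, -0.6, 3.3]
width: 26.1
```

Call:
apply_moves([
  [0,0,-0.03,0,0,0,10],
  [0,0,-0.08,0,0,0,10],
  [-0.03,0.03,-0.125,0,0,-0.04,10],
  [-0.07,0.067,-0.125,0,0,-0.11,10],
  [-0.11,0.105,-0.125,0,0,-0.17,10],
  [-0.15,0.142,-0.125,0,0,-0.24,10],
  [-0.19,0.18,-0.125,0,0,-0.3,10],
  [-0.23,0.217,-0.125,0,0,-0.37,10],
])

```text
t: 7.25
eef_pos: [517.1, 39.1, 101.5]
tool_rot: [-3.142, -0.0, 1.43]
contact_force: [1.2, 0.2, -2.5]
width: 26.0
```

Run:
```python
from h import *
s=get_state(); print(s['eef_pos'],s['tool_rot'],s['width'],s['contact_force'])
p,d=snapshot("side"); cv2.imwrite("pics/s5.png",p[:,:,::-1])
p,d=snapshot("wrist"); cv2.imwrite("pics/w5.png",p[:,:,::-1])
```

```text
[517.13141513  39.05238064 101.51428084] [-3.14157035e+00 -6.63068366e-05  1.42997252e+00] 25.978009265976496 [ 1.21871221  0.1988639  -2.49673986]
```

View pics/s5.png

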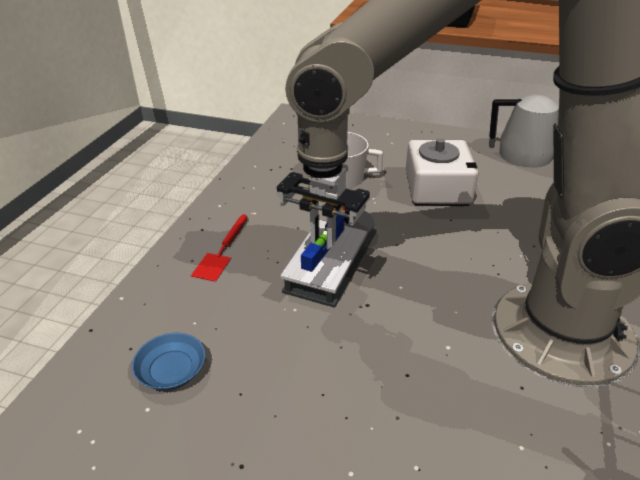

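View pics/w5.png

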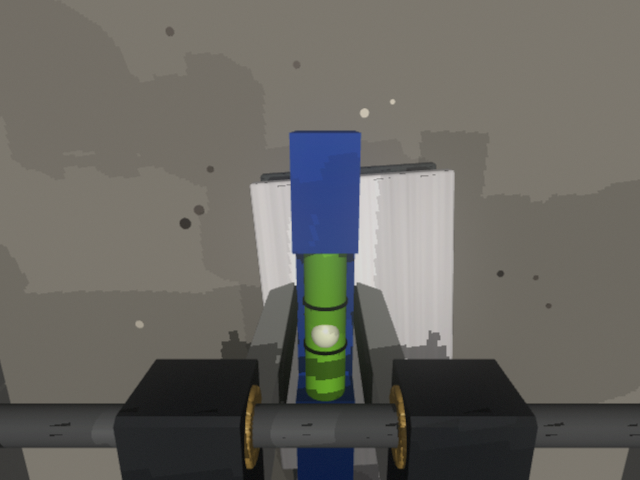

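Call:
apply_moves([
  [-0.04,0.018,0,0,0,-0.05,10],
  [-0.059,0.026,0,0,0,-0.069,10],
  [-0.059,0.026,0.01,0,-0.026,-0.069,10],
  [-0.059,0.026,0.03,0,-0.026,-0.069,10],
  [-0.059,0.026,0.05,0,-0.026,-0.069,10],
  [-0.059,0.026,0.06,0,-0.026,-0.069,10],
  [-0.059,0.026,0.06,0,-0.026,-0.069,10],
  [-0.059,0.026,0.06,0,-0.026,-0.069,10],
])

```text
t: 8.35
eef_pos: [534.8, -21.1, 42.1]
tool_rot: [-3.141, 0.026, 1.497]
contact_force: [0.2, -0.5, -2.5]
width: 25.7
```

Run:
```python
from h import *
s=get_state(); print(s['eef_pos'],s['tool_rot'],s['width'],s['contact_force'])
p,d=snapshot("side"); cv2.imwrite("pics/s6.png",cv2.resize(p[150:300,250:400,::-1],(600,600),interpolation=cv2.INTER_CUBIC))
W=cloud("side",d)
X,Y,Z=W[...,0],W[...,1],W[...,2]
h=cv2.cvtColor(p,cv2.COLOR_RGB2HSV)
m=(h[...,0]>100)&(h[...,0]<130)&(h[...,1]>120)&(Z>40)&(abs(X-534)<80)&(abs(Y+20)<130)
print(m.sum(),W[m].min(0),W[m].max(0))
```

```text
[534.84039647 -21.13670091  42.0740412 ] [-3.14137629  0.02579906  1.49670809] 25.739978604300426 [ 0.19756638 -0.46667783 -2.49127843]
474 [515.57002285 -96.60578493  63.39117695] [553.04716136  62.23578468 105.99166431]
```

View pics/s6.png

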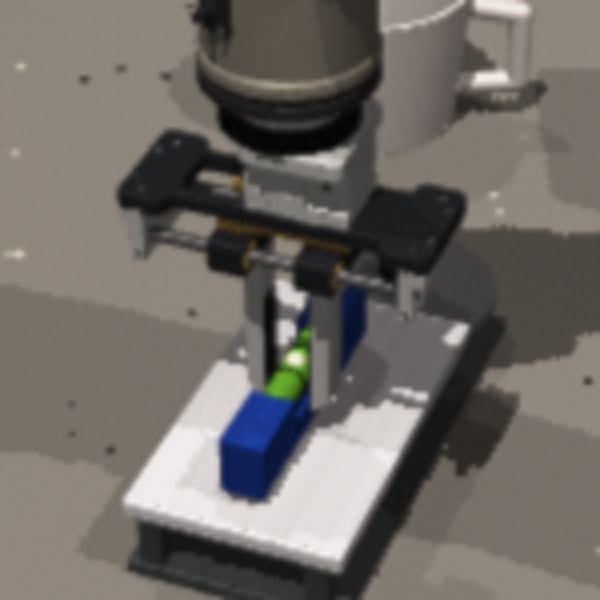

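Call:
apply_moves([
  [0,0,0.002,0,0,0,10],
  [0,0,0.004,0,0,0,10],
  [0,0,0.005,0,0,0,10],
  [0,0,0.006,0,0,0,10],
  [0,0,0.007,0,0,0,10],
  [0,0,0.008,0,0,0,10],
  [0,0,0.008,0,0,0,10],
  [0,0,0.008,0,0,0,10],
])

```text
t: 9.4
eef_pos: [534.5, -21.5, 33.8]
tool_rot: [-3.141, 0.026, 1.497]
contact_force: [-2.2, -0.7, 5.0]
width: 25.5
```

Call:
apply_moves([
  [0,0,0,0,0,0,50],
  [0,0,0,0,0,0,50],
  [0,0,0,0,0,0,50],
  [0,0,0,0,0,0,50],
  [0,0,-0.02,0,0,0,50],
  [0,0,-0.06,0,0,0,50],
  [0,0,-0.11,0,0,0,50],
  [0,0,-0.15,0,0.0,0,50],
])

```text
t: 10.4
eef_pos: [535.0, -17.6, 185.4]
tool_rot: [3.142, 0.026, 1.497]
contact_force: [-0.4, -0.9, -0.5]
width: 46.6
```

Run:
```python
from h import *
s=get_state(); print(s['eef_pos'],s['tool_rot'],s['width'],s['contact_force'])
p,d=snapshot("wrist"); cv2.imwrite("pics/w7.png",p[:,:,::-1]); W=cloud("wrist",d,wristT(s))
X,Y,Z=W[...,0],W[...,1],W[...,2]
h=cv2.cvtColor(p,cv2.COLOR_RGB2HSV)
m=(h[...,0]>100)&(h[...,0]<130)&(h[...,1]>120)&(Z>82)&(abs(X-534)<80)&(abs(Y+20)<130)
print(m.sum(),rect(W[m]),W[m].min(0),W[m].max(0))
p,d=snapshot("side"); cv2.imwrite("pics/s7.png",cv2.resize(p[150:300,250:400,::-1],(600,600),interpolation=cv2.INTER_CUBIC))
W=cloud("side",d);X,Y,Z=W[...,0],W[...,1],W[...,2]
h=cv2.cvtColor(p,cv2.COLOR_RGB2HSV)
m=(h[...,0]>100)&(h[...,0]<130)&(h[...,1]>120)&(Z>82)&(abs(X-534)<80)&(abs(Y+20)<130)
print(m.sum(),rect(W[m]),W[m].min(0),W[m].max(0))
```

```text
[534.98713333 -17.56261061 185.39582699] [3.1415748  0.02574649 1.49670333] 46.551701229188566 [-0.40031272 -0.86351178 -0.45781515]
3726 ((534.0670166015625, -20.885696411132812), (159.00242614746094, 25.15997886657715), 85.88809204101562) [ 516.36143615 -100.90798954   88.15849373] [551.96069103  59.218211    96.36186986]
377 ((534.6278076171875, -21.16008758544922), (165.30380249023438, 28.814043045043945), 85.6603012084961) [ 515.1721838  -103.31311436   82.01164309] [551.11947642  62.27497625  99.11960446]
```

View pics/w7.png

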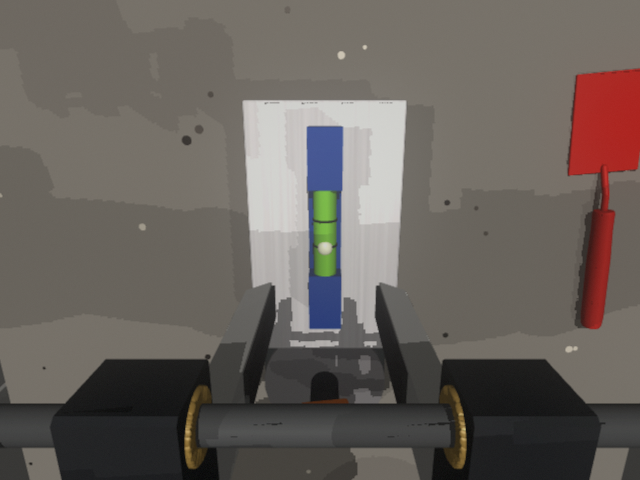

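View pics/s7.png

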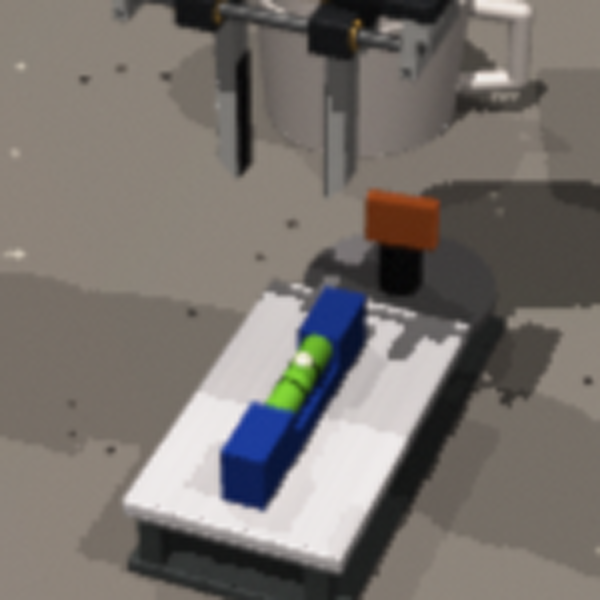

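```bash
cat >> h.py <<'E'
from scipy.spatial.transform import Rotation as R
def rel(cur_p,cur_e,tp,te):
    A=R.from_euler('xyz',cur_e); B=R.from_euler('xyz',te)
    return np.round(A.inv().apply(np.array(tp)-np.array(cur_p))/1000,4),np.round((A.inv()*B).as_rotvec(),4)
E
python3 - <<'E'
from h import *
s=get_state(); print(s['eef_pos'],s['tool_rot'],s['joint_pos'])
print(rel([534.6,-17.6,183.8],[np.pi,0.026,1.497],[521.2,-196,160],[np.pi,0,3.22]))
E
```

```text
[537.11197038 -17.36935035 187.61560981] [3.13629376 0.0245772  1.49652947] [-0.20391408  0.18172138  0.11108565  1.90321627  0.0058369   1.05666575
 -0.17172331]
(array([-0.1782, -0.0002,  0.0284]), array([-0.0224,  0.0192, -1.7229]))
```

Call:
apply_moves([
  [-0.178,0,0.028,-0.022,0.019,-1.723,50],
  [-0.178,0,0.028,-0.022,0.019,-1.723,50],
  [-0.178,0,0.028,-0.022,0.019,-1.723,50],
  [-0.178,0,0.028,-0.022,0.019,-1.723,50],
  [-0.178,0,0.028,-0.022,0.019,-1.723,50],
  [-0.178,0,0.028,-0.022,0.019,-1.723,50],
  [-0.178,0,0.028,-0.022,0.019,-1.723,50],
  [-0.178,0,0.028,-0.022,0.019,-1.723,50],
])

```text
t: 11.5
eef_pos: [521.2, -195.7, 159.3]
tool_rot: [-3.138, 0.002, 2.914]
contact_force: [0.6, 0.3, -0.3]
width: 47.1
```

Run:
```python
from h import *
s=get_state(); print(s['eef_pos'],s['tool_rot'],s['width'],s['joint_pos'])
p,d=snapshot("wrist"); cv2.imwrite("pics/w8.png",p[:,:,::-1]); W=cloud("wrist",d,wristT(s))
X,Y,Z=W[...,0],W[...,1],W[...,2]
h=cv2.cvtColor(p,cv2.COLOR_RGB2HSV)
m=(h[...,0]<20)&(h[...,1]>130)&(Z>95)&(Z<112)&(abs(X-521)<60)&(abs(Y+196)<60)
print(m.sum(),rect(W[m]),np.median(W[m],0),W[m].mean(0))
p,d=snapshot("side"); cv2.imwrite("pics/s8.png",cv2.resize(p[150:300,250:400,::-1],(600,600),interpolation=cv2.INTER_CUBIC))
```

```text
[ 521.23223631 -195.73614937  159.28447568] [-3.13782657e+00  2.00271880e-03  2.91437612e+00] 47.08649784951706 [ 0.21534051  0.24361415  0.0300583   1.88859113 -0.00416161  1.00742948
  1.59029912]
1107 ((520.2229614257812, -196.5256805419922), (45.78155517578125, 12.139815330505371), 2.3544771671295166) [ 518.72314691 -196.17864061  100.81628631] [ 518.96099768 -196.27402039  100.58550289]
```

View pics/w8.png

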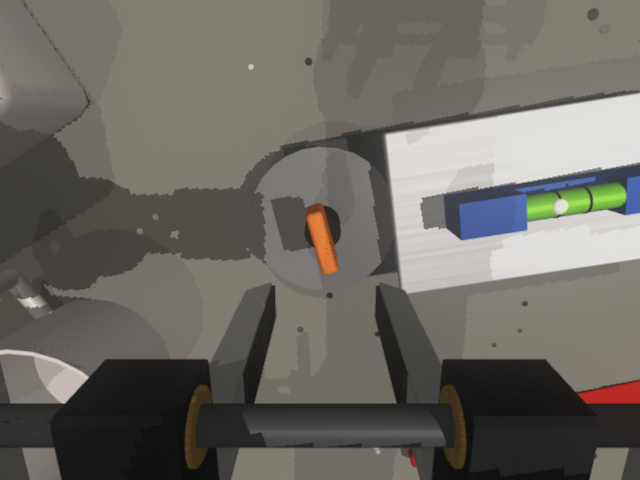

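View pics/s8.png

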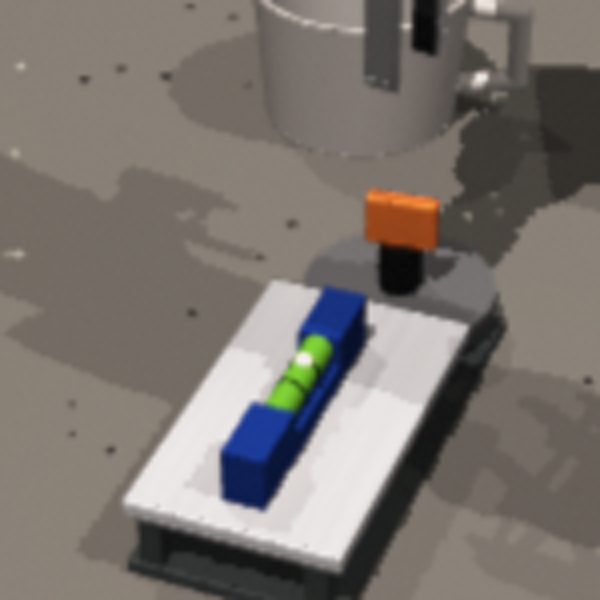

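Call:
apply_moves([
  [0,0,0,0,0,-0.1,50],
  [0,0,0,0,0,-0.2,50],
  [0,0,0.02,0,0,-0.2,50],
  [0,0,0.03,0,0,-0.2,50],
  [0,0,0.03,0,0,-0.2,50],
  [0,0,0.03,0,0,-0.2,50],
  [0,0,0.03,0,0,-0.2,50],
  [0,0,0.03,0,0,-0.2,50],
])

```text
t: 12.6
eef_pos: [521.9, -195.9, 130.4]
tool_rot: [-3.137, 0.003, 3.108]
contact_force: [0.3, 0.2, 0.4]
width: 46.8
```

Run:
```python
from h import *
s=get_state(); print(s['eef_pos'],s['tool_rot'],s['width'],s['joint_pos'])
p,d=snapshot("wrist"); cv2.imwrite("pics/w9.png",p[:,:,::-1]); W=cloud("wrist",d,wristT(s))
X,Y,Z=W[...,0],W[...,1],W[...,2]
h=cv2.cvtColor(p,cv2.COLOR_RGB2HSV)
m=(h[...,0]<20)&(h[...,1]>130)&(Z>95)&(Z<112)&(abs(X-521)<60)&(abs(Y+196)<60)
print(m.sum(),rect(W[m]),np.median(W[m],0),W[m].mean(0))
```

```text
[ 521.87997754 -195.93014794  130.42763309] [-3.13710681e+00  2.70970247e-03  3.10803631e+00] 46.836786877152484 [2.40202483e-01 2.74915537e-01 7.86839714e-04 1.91611871e+00
 4.45769182e-03 9.46987850e-01 1.77559588e+00]
1330 ((520.2465209960938, -196.59873962402344), (45.505130767822266, 12.022698402404785), 2.298726797103882) [ 518.31031809 -196.61522672  100.85031581] [ 518.76131646 -196.63810613  100.64930677]
```

View pics/w9.png

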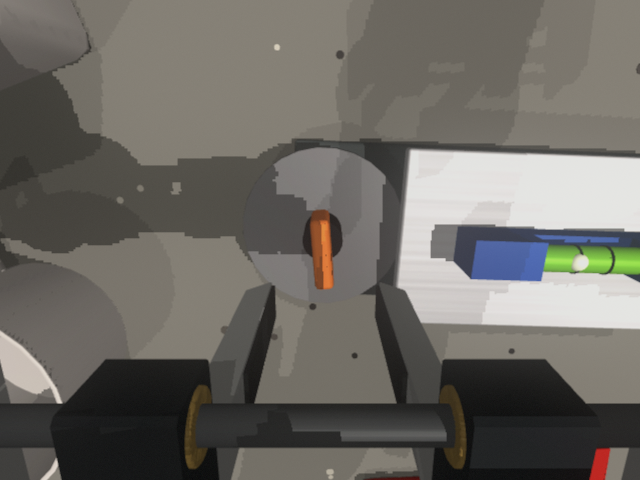

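Call:
apply_moves([
  [0.002,-0.001,0,0,0,-0.072,50],
  [0.002,-0.001,0.03,0,0,-0.072,50],
  [0.002,-0.001,0.06,0,0,-0.072,50],
  [0.002,-0.001,0.085,0,0,-0.072,50],
  [0.002,-0.001,0.092,0,0,-0.072,50],
  [0.002,-0.001,0.092,0,0,-0.072,30],
  [0.002,-0.001,0.092,0,0,-0.072,0],
  [0.002,-0.001,0.092,0,0,-0.072,0],
], newtons=35)

```text
t: 13.65
eef_pos: [520.3, -197.4, 38.9]
tool_rot: [-3.137, 0.003, -3.103]
contact_force: [0.2, -0.5, -0.1]
width: 20.6
```

Call:
apply_moves([
  [0,0,0,0,0,0,0],
  [0,0,0,0,0,0,0],
  [0,0,0,0,0,0,0],
  [0,0,0,0,0,0,0],
  [0,0,0,0,0,0,0],
  [0,0,0,0,0,0,0],
  [0,0,0,0,0,0,0],
  [0,0,0,0,0,0,0],
])

```text
t: 14.65
eef_pos: [520.3, -198.3, 38.7]
tool_rot: [-3.136, 0.003, -3.104]
contact_force: [0.7, -5.4, 3.3]
width: 12.0
```

```bash
cat >> h.py <<'E'
DA=np.array([0.0715,0.9974]) # deck +x (to hinge)
def bubble(n,tag):
    s=get_state(); p,d=snapshot(n); T=wristT(s) if n=="wrist" else None
    W=cloud(n,d,T); X,Y,Z=W[...,0],W[...,1],W[...,2]
    h=cv2.cvtColor(p,cv2.COLOR_RGB2HSV)
    reg=(abs(X-534)<25)&(abs(Y+21)<50)&(Z>75)&(Z<105)
    g=reg&(h[...,0]>30)&(h[...,0]<65)&(h[...,1]>110)&(h[...,2]>60)
    k=np.argwhere(g); r0,c0=k.min(0);r1,c1=k.max(0)
    hull=cv2.convexHull(k[:,::-1].astype(np.int32)); M=np.zeros((480,640),np.uint8); cv2.fillConvexPoly(M,hull,1)
    w=(M>0)&(h[...,1]<110)&(h[...,2]>130)
    dk=(M>0)&(h[...,2]<60)
    f=lambda m:(W[m][:,:2]-[534.2,-21.0])@DA
    cv2.imwrite(f"pics/{tag}.png",cv2.resize(p[max(r0-25,0):r1+25,max(c0-25,0):c1+25,::-1],None,fx=5,fy=5,interpolation=cv2.INTER_CUBIC)[:600,:800])
    gg=f(g); print(n,"vial",gg.min(),gg.max(),"mid",(gg.min()+gg.max())/2,"white",w.sum(),np.median(f(w)) if w.any() else None, "px centr",np.argwhere(w).mean(0)[::-1], "dark",np.sort(np.round(f(dk),1)))
    return s
E
python3 - <<'E'
from h import *
s=bubble("side","b1"); print(s['eef_pos'],s['tool_rot'],s['width'],s['joint_pos'][6],s['contact_force'],s['torque'])
bubble("scene","b1s")
E
```

```text
side vial -36.919277826808745 32.92855632163136 mid -1.9953607525886916 white 24 -9.491771330212382 px centr [323.875 240.375] dark [-13.   -9.9  -8.9   9.1  11.5]
[ 520.25093942 -198.28951132   38.69285346] [-3.13596384e+00  2.98825201e-03 -3.10362834e+00] 11.951501076179575 1.8426750801874525 [ 0.65632977 -5.36945085  3.28011187] [-0.86404262 -0.01590894  0.05770403]
scene vial -33.719101037554886 32.827953844781675 mid -0.44557359638660543 white 20 -7.951385437159795 px centr [348.05 216.8 ] dark []
```

View pics/b1.png

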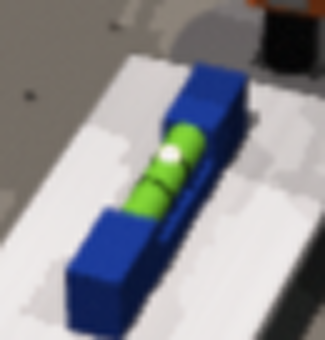

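View pics/b1s.png

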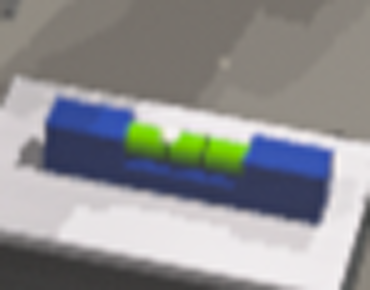

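Call:
apply_moves([
  [0,-0.001,0,0,0,0.1,0],
  [0,-0.001,0,0,0,0.25,0],
  [0,-0.001,0,0,0,0.4,0],
  [0,-0.001,0,0,0,0.55,0],
  [0,-0.001,0,0,0,0.7,0],
  [0,-0.001,0,0,0,0.85,0],
  [0,-0.001,0,0,0,1.0,0],
  [0,-0.001,0,0,0,1.1,0],
])

```text
t: 15.75
eef_pos: [520.6, -197.8, 38.7]
tool_rot: [3.141, 0.005, 2.077]
contact_force: [1.0, 1.6, 4.5]
width: 12.1
```

Call:
apply_moves([
  [0,0,0,0,0,0,0],
  [0,0,0,0,0,0,0],
  [0,0,0,0,0,0,0],
  [0,0,0,0,0,0,0],
  [0,0,0,0,0,0,0],
  [0,0,0,0,0,0,0],
  [0,0,0,0,0,0,0],
  [0,0,0,0,0,0,0],
])

```text
t: 16.75
eef_pos: [520.6, -197.8, 38.7]
tool_rot: [3.141, 0.005, 2.08]
contact_force: [1.2, 2.6, 5.1]
width: 11.8
```

Run:
```python
from h import *
s=bubble("side","b2"); print(s['eef_pos'],s['tool_rot'],s['width'],s['joint_pos'][6],s['contact_force'],s['torque'])
bubble("scene","b2s")
p,d=snapshot("side"); cv2.imwrite("pics/s10.png",cv2.resize(p[130:280,250:400,::-1],(600,600),interpolation=cv2.INTER_CUBIC))
```

```text
side vial -41.95491580792153 29.812876766470158 mid -6.071019520725686 white 23 -6.778662377120266 px centr [323.34782609 241.73913043] dark [-36.3 -17.2 -14.2 -11.2  -7.1   6.9]
[ 520.59753218 -197.81842173   38.69704208] [3.1406922  0.00511265 2.08048928] 11.762065195760025 0.8783387243497602 [1.2142099  2.64057504 5.14994197] [ 0.63855536 -0.08514784 -0.10335839]
scene vial -34.17216983675699 30.63587242604343 mid -1.768148705356781 white 19 -2.7793399912087766 px centr [348.36842105 217.15789474] dark []
```

View pics/b2.png

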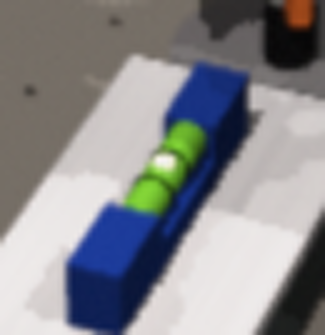

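View pics/s10.png

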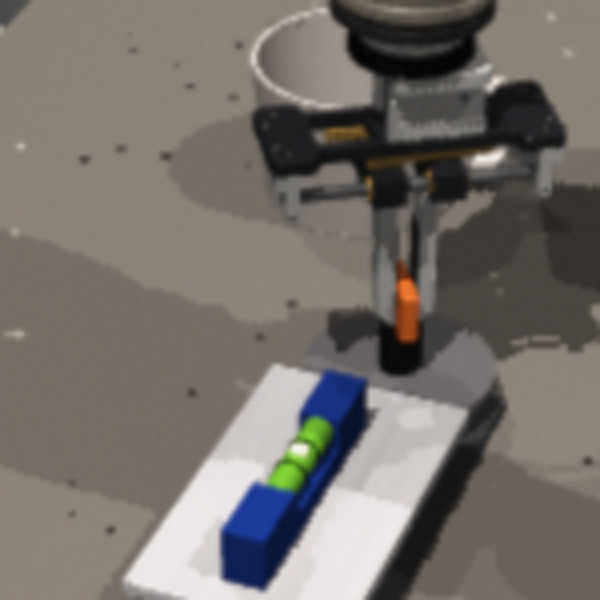

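Call:
apply_moves([
  [0,0,0,0,0,0,45],
  [0,0,0,0,0,0,45],
  [0,0,0,0,0,0,45],
  [0,0,0,0,0,0,45],
  [0,0,-0.03,0,0,0,45],
  [0,0,-0.08,0,0,0,45],
  [0,0,-0.1,0,0,0,45],
  [0,0,-0.1,0,0,0,45],
])

```text
t: 17.9
eef_pos: [520.5, -198.0, 139.5]
tool_rot: [3.14, 0.006, 2.08]
contact_force: [-0.6, 0.3, -0.7]
width: 42.2
```

Run:
```python
from h import *
s=get_state(); print(s['eef_pos'],s['tool_rot'],s['width'],s['joint_pos'])
e=s['tool_rot']
for yaw in (2.08+2.27,):
  tr=[np.pi,0,yaw]
  A=R.from_euler('xyz',e)
  print(rel(s['eef_pos'],e,[538.5,37,120],tr))
```

```text
[ 520.5433792  -198.01163845  139.51036036] [3.13980755 0.00648616 2.08025778] 42.216039395946325 [ 0.01651288  0.26571784  0.2723996   1.92354484 -0.08246529  0.95742478
  0.83639866]
(array([0.1965, 0.1303, 0.0185]), array([-0.0064,  0.0055, -2.2697]))
```

Call:
apply_moves([
  [0.04,0.027,0,-0.001,0.001,-0.18,0],
  [0.085,0.056,0,-0.001,0.001,-0.36,0],
  [0.13,0.086,0,-0.002,0.001,-0.54,0],
  [0.17,0.113,0,-0.002,0.002,-0.72,0],
  [0.196,0.13,0,-0.003,0.002,-0.9,0],
  [0.196,0.13,0,-0.003,0.003,-1.08,0],
  [0.196,0.13,0,-0.004,0.003,-1.26,0],
  [0.196,0.13,0,-0.004,0.004,-1.44,0],
])

```text
t: 18.9
eef_pos: [536.8, 36.8, 135.7]
tool_rot: [3.141, -0.002, -2.757]
contact_force: [0.6, 0.5, -1.0]
width: 0.5
```

Call:
apply_moves([
  [0,0,0,0,0,-0.18,0],
  [0,0,0,0,0,-0.36,0],
  [0,0,0,0,0,-0.54,0],
  [0,0,0,0,0,-0.72,0],
  [0,0,0,0,0,-0.8,0],
  [0,0,0,0,0,-0.8,0],
  [0,0,0,0,0,-0.8,0],
  [0,0,0,0,0,-0.8,0],
])

```text
t: 19.9
eef_pos: [537.4, 36.7, 136.8]
tool_rot: [3.141, 0.0, -1.964]
contact_force: [-0.1, -1.2, 0.4]
width: 0.3
```

Run:
```python
from h import *
s=get_state(); print(s['eef_pos'],s['tool_rot'],s['width'],s['joint_pos'])
p,d=snapshot("wrist"); cv2.imwrite("pics/w10.png",p[:,:,::-1]); np.save("pics/w10d.npy",d); np.save("pics/w10T.npy",wristT(s))
bubble("wrist","b3")
```

```text
[537.41508508  36.74965089 136.80584952] [ 3.14092974e+00  2.94756901e-06 -1.96400246e+00] 0.3341391899961545 [-0.02348226  0.24900625 -0.19124651  1.93636632  0.05667853  0.96187886
  2.50695201]
wrist vial -34.566566291868966 32.90890502404092 mid -0.8288306339140235 white 105 -4.3482088543597 px centr [292.77142857 158.98095238] dark [-11.7 -11.6 -11.6 -11.6 -11.5 -11.5 -11.5 -11.4 -11.4 -11.4 -11.4 -11.4
 -11.4 -11.4 -11.3 -11.3 -11.2 -11.2 -11.2 -11.2 -11.2 -11.2 -11.1 -11.1
 -11.1 -11.1 -11.  -11.  -11.  -11.  -11.  -11.  -10.9 -10.9 -10.9 -10.8
 -10.8 -10.8 -10.8 -10.8 -10.7 -10.7 -10.7 -10.7   8.7   8.8   8.8   8.9
   8.9   8.9   9.    9.    9.    9.1   9.1   9.1   9.2   9.2   9.2   9.2
   9.2   9.3   9.3   9.3   9.3   9.3   9.3   9.4   9.4   9.4   9.5   9.5
   9.5]
```

View pics/w10.png

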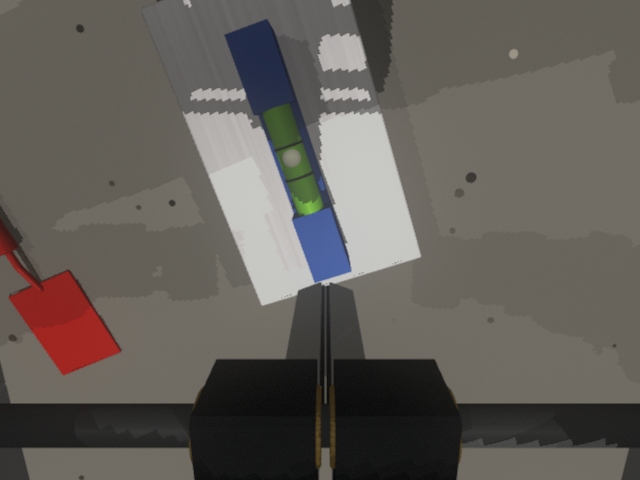

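View pics/b3.png

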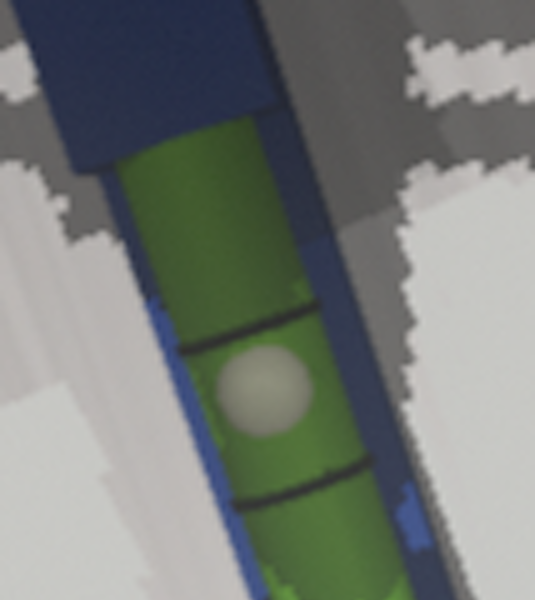

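```bash
cat >> h.py <<'E'
def bub2(p,T,zt=93.):
    # p RGB ; intersect pixel rays with plane z=zt, coordinate along level axis
    K=calibration("wrist")["mtx"]; h=cv2.cvtColor(p,cv2.COLOR_RGB2HSV)
    v,u=np.mgrid[0:480,0:640]; D=np.stack([(u-K[0,2])/K[0,0],(v-K[1,2])/K[1,1],np.ones_like(u)],-1)@T[:3,:3].T
    def co(z):
        P=T[:3,3]+D*((z-T[2,3])/D[...,2])[...,None]; Q=P[...,:2]-[534.2,-21.0]
        return Q@DA, Q@np.array([DA[1],-DA[0]])
    a,b=co(zt); box=(abs(a)<38)&(abs(b)<11)
    V=h[...,2].astype(float);S=h[...,1]
    core=(abs(a)<25)&(abs(b)<6)
    w=core&(S<90)&(V>60)
    n,l,st,ce=cv2.connectedComponentsWithStats(w.astype(np.uint8)); k=1+np.argmax(st[1:,4]); w=l==k
    ab,bb=co(zt+1)
    print("bubble n",w.sum(),"a mid",(ab[w].min()+ab[w].max())/2,"mean",ab[w].mean(),"len",np.ptp(ab[w]),"b",bb[w].mean(),np.ptp(bb[w]))
    prof=[]
    xs=np.arange(-24,24,0.5)
    for x in xs:
        m=(abs(a-x)<0.5)&(abs(b-bb[w].mean())>5.2)&(abs(b-bb[w].mean())<8); prof.append(V[m].mean() if m.any() else np.nan)
    prof=np.array(prof)
    bg=np.nanmedian(prof)
    dk=np.clip(cv2.blur(prof[:,None],(1,25))[:,0]-prof,0,None); i=np.nanargmax(dk); m1=abs(xs-xs[i])<2
    c1=(xs[m1]*dk[m1]).sum()/dk[m1].sum(); d2=dk.copy(); d2[abs(xs-xs[i])<6]=0; j=np.nanargmax(d2); m2=abs(xs-xs[j])<2
    c2=(xs[m2]*dk[m2]).sum()/dk[m2].sum()
    print("lines",c1,c2,"sep",abs(c1-c2),"mid",(c1+c2)/2,"OFFSET",(ab[w].min()+ab[w].max())/2-(c1+c2)/2)
E
python3 - <<'E'
from h import *
p=cv2.imread("pics/w10.png")[:,:,::-1].copy(); bub2(p,np.load("pics/w10T.npy"))
E
```

```text
bubble n 294 a mid -3.834385116733035 mean -3.8774014539645876 len 10.568074044417411 b -0.23978705211669304 11.788000958857705
lines 8.640468399469306 -11.363906584477405 sep 20.00437498394671 mid -1.3617190925040497 OFFSET -2.4726660242289853
```

Run:
```python
from h import *
print(rel([537.4,36.75,136.8],[np.pi,0,-1.964],[520.5,-197.9,137],[np.pi,0.005,2.08]))
```

```text
(array([ 2.232e-01, -7.430e-02, -2.000e-04]), array([ 0.0056, -0.0027,  2.2392]))
```

Call:
apply_moves([
  [0.04,-0.013,0,0,0,0.18,45],
  [0.09,-0.03,0,0.001,0,0.36,45],
  [0.14,-0.047,0,0.001,0,0.54,45],
  [0.19,-0.063,0,0.002,0,0.72,45],
  [0.223,-0.074,0,0.002,0,0.9,45],
  [0.223,-0.074,0,0.002,0,1.08,45],
  [0.223,-0.074,0,0.003,0,1.26,45],
  [0.223,-0.074,0,0.003,0,1.44,45],
])

```text
t: 21.0
eef_pos: [520.7, -197.7, 137.0]
tool_rot: [-3.14, 0.002, 2.874]
contact_force: [-0.9, 0.3, 0.0]
width: 42.5
```

Call:
apply_moves([
  [0,0,0,0,0,0.18,45],
  [0,0,0,0,0,0.36,45],
  [0,0,0,0,0,0.54,45],
  [0,0,0,0,0,0.72,45],
  [0,0,0,0,0,0.8,45],
  [0,0,0.0,0,0,0.8,45],
  [0,0,0,0,0,0.8,45],
  [0,0,0,0,0,0.8,45],
])

```text
t: 22.0
eef_pos: [520.7, -197.7, 137.0]
tool_rot: [-3.141, 0.002, 2.081]
contact_force: [0.3, -1.3, -0.1]
width: 42.1
```

Run:
```python
from h import *
s=get_state(); print(s['eef_pos'],s['tool_rot'],s['width'],s['joint_pos'])
p,d=snapshot("wrist"); cv2.imwrite("pics/w11.png",p[:,:,::-1])
W=cloud("wrist",d,wristT(s)); X,Y,Z=W[...,0],W[...,1],W[...,2]
h=cv2.cvtColor(p,cv2.COLOR_RGB2HSV)
m=(h[...,0]<20)&(h[...,1]>130)&(Z>95)&(Z<112)&(abs(X-521)<60)&(abs(Y+196)<60)
print(m.sum(),rect(W[m]))
```

```text
[ 520.73561484 -197.67000652  137.03310266] [-3.14144993e+00  2.44359719e-03  2.08133833e+00] 42.092785243427 [-0.002244    0.27269899  0.2964353   1.92325307 -0.0941405   0.95743134
  0.84854576]
1257 ((520.6129760742188, -196.1306610107422), (11.530592918395996, 45.559410095214844), 28.86539649963379)
```

View pics/w11.png

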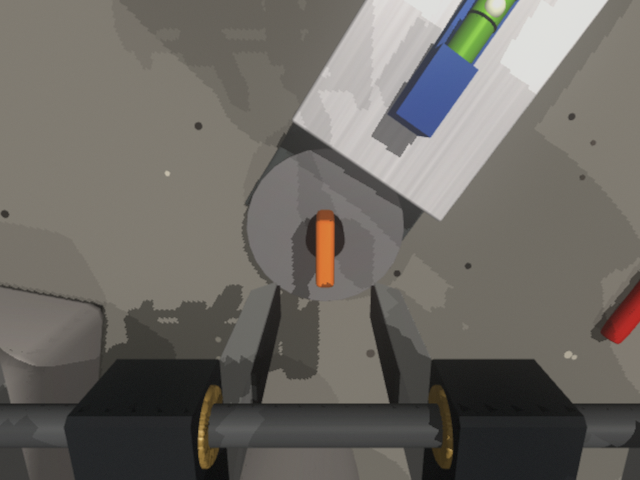

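Call:
apply_moves([
  [0,0,0.04,0,0,0,45],
  [0,0,0.08,0,0,0,45],
  [0,0,0.098,0,0,0,45],
  [0,0,0.098,0,0,0,0],
  [0,0,0.098,0,0,0,0],
  [0,0,0.098,0,0,0,0],
  [0,0,0.098,0,0,0,0],
  [0,0,0.098,0,0,0,0],
], newtons=35)

```text
t: 23.05
eef_pos: [521.0, -198.3, 40.1]
tool_rot: [3.141, 0.003, 2.08]
contact_force: [-4.0, -0.6, 9.8]
width: 12.0
```

Call:
apply_moves([
  [0,0,0,0,0,0,0],
  [0,0,0,0,0,0.08,0],
  [0,0,0,0,0,0.16,0],
  [0,0,0,0,0,0.24,0],
  [0,0,0,0,0,0.33,0],
  [0,0,0,0,0,0.33,0],
  [0,0,0,0,0,0.33,0],
  [0,0,0,0,0,0.33,0],
])

```text
t: 24.05
eef_pos: [521.0, -198.4, 40.1]
tool_rot: [3.14, 0.003, 1.75]
contact_force: [-4.0, -1.8, 9.0]
width: 11.8
```

Call:
apply_moves([
  [0,0,0,0,0,0,45],
  [0,0,0,0,0,0,45],
  [0,0,0,0,0,0,45],
  [0,0,0,0,0,0,45],
  [0,0,-0.03,0,0,0,45],
  [0,0,-0.08,0,0,0,45],
  [0,0,-0.1,0,0,0,45],
  [0,0,-0.1,0,0,0,45],
])

```text
t: 25.05
eef_pos: [521.7, -197.8, 140.4]
tool_rot: [3.138, 0.003, 1.75]
contact_force: [0.2, 0.6, -0.6]
width: 42.6
```

Run:
```python
from h import *
s=get_state(); print(s['eef_pos'],s['tool_rot'],s['width'],s['joint_pos'])
print(rel(s['eef_pos'],s['tool_rot'],[537.5,37,138],[np.pi,0,4.319]))
p,d=snapshot("wrist"); cv2.imwrite("pics/w12.png",p[:,:,::-1])
```

```text
[ 521.67898692 -197.81033739  140.4345368 ] [3.13831492e+00 3.12497822e-03 1.75044813e+00] 42.55340010958971 [-0.08166868  0.27467344  0.39258913  1.9245693  -0.12531211  0.96164961
  0.54875672]
(array([0.2282, 0.0575, 0.0019]), array([-0.0028,  0.0054, -2.5685]))
```

Call:
apply_moves([
  [0.04,0.01,0,0,0.001,-0.18,0],
  [0.09,0.023,0,0,0.001,-0.36,0],
  [0.14,0.035,0,-0.001,0.001,-0.54,0],
  [0.19,0.048,0,-0.001,0.002,-0.72,0],
  [0.228,0.057,0,-0.001,0.002,-0.9,0],
  [0.228,0.057,0,-0.001,0.002,-1.08,0],
  [0.228,0.057,0,-0.001,0.003,-1.26,0],
  [0.228,0.057,0,-0.001,0.003,-1.44,0],
])

```text
t: 26.1
eef_pos: [535.3, 37.0, 137.0]
tool_rot: [3.141, -0.003, -3.087]
contact_force: [0.1, -0.4, 0.4]
width: 0.4
```

Call:
apply_moves([
  [0,0,0,0,0,-0.18,0],
  [0,0,0,0,0,-0.36,0],
  [0,0,0,0,0,-0.54,0],
  [0,0,0,0,0,-0.72,0],
  [0,0,0,0,0,-0.9,0],
  [0,0,0,0,0,-1.07,0],
  [0,0,0,0,0,-1.13,0],
  [0,0,0,0,0,-1.13,0],
])

```text
t: 27.1
eef_pos: [535.4, 36.8, 137.3]
tool_rot: [3.139, -0.001, -1.963]
contact_force: [1.2, 0.3, 0.9]
width: 0.3
```

Run:
```python
from h import *
s=get_state(); print(s['eef_pos'],s['tool_rot'],s['width'],s['joint_pos'],s['contact_force'])
T=wristT(s)
p,d=snapshot("wrist"); cv2.imwrite("pics/w13.png",p[:,:,::-1]); bub2(p,T)
W=cloud("wrist",d,T); X,Y,Z=W[...,0],W[...,1],W[...,2]
h=cv2.cvtColor(p,cv2.COLOR_RGB2HSV)
m=(h[...,0]>100)&(h[...,0]<130)&(h[...,1]>120)&(Z>84)&(abs(X-534)<80)&(abs(Y+20)<130)
q=W[m];A=np.c_[q[:,:2],np.ones(len(q))]; c=np.linalg.lstsq(A,q[:,2],rcond=None)[0]
print(rect(q),c, np.median(q[q[:,1]>20],0))
bubble("wrist","b4")
```

```text
[535.38093897  36.77934345 137.25395561] [ 3.13908984e+00 -7.33443966e-04 -1.96341683e+00] 0.2778987054130015 [-0.0856655   0.24263794 -0.11908677  1.94218751  0.03385616  0.96117443
  2.52821628] [1.23629223 0.29680587 0.87114834]
bubble n 283 a mid -1.6759252959854805 mean -1.750195349745118 len 10.645142318854067 b -0.3662533155402209 11.31837991953557
lines 8.344035091708363 -11.491413945699643 sep 19.835449037408004 mid -1.5736894269956396 OFFSET -0.10223586898984083
((534.0587768554688, -22.338424682617188), (159.30416870117188, 25.452312469482422), 85.75434875488281) [-3.98496116e-03  3.42079000e-04  9.23145297e+01] [538.31377109  38.11504267  90.18319919]
wrist vial -34.83236838445008 32.5357780013863 mid -1.14829519153189 white 80 -1.3992979595644248 px centr [291.4375 164.125 ] dark [-12.1 -12.  -12.  -11.9 -11.8 -11.8 -11.8 -11.8 -11.8 -11.8 -11.7 -11.7
 -11.7 -11.6 -11.6 -11.6 -11.6 -11.6 -11.5 -11.5 -11.5 -11.5 -11.4 -11.4
 -11.4 -11.4 -11.4 -11.3 -11.3 -11.3 -11.2 -11.2 -11.2 -11.2 -11.2 -11.2
 -11.2 -11.1 -11.  -11.  -11.  -11.  -11.  -11.  -11.  -11.  -10.9 -10.7
   8.4   8.6   8.7   8.7   8.7   8.7   8.7   8.7   8.8   8.8   8.9   8.9
   8.9   9.    9.    9.    9.    9.    9.1   9.1   9.1   9.2   9.3   9.3
   9.4   nan]
```

View pics/w13.png

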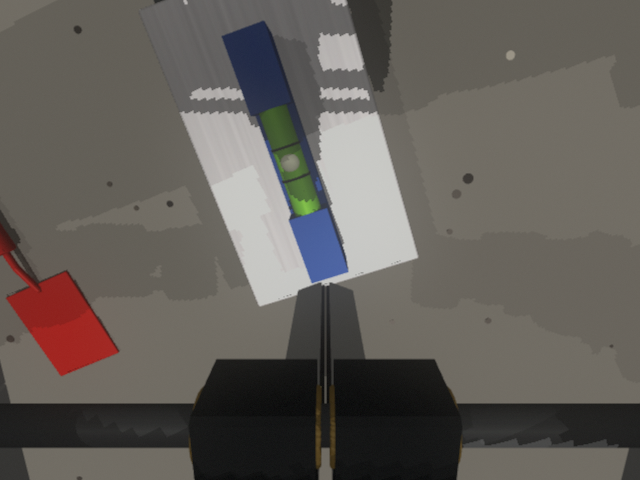

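View pics/b4.png

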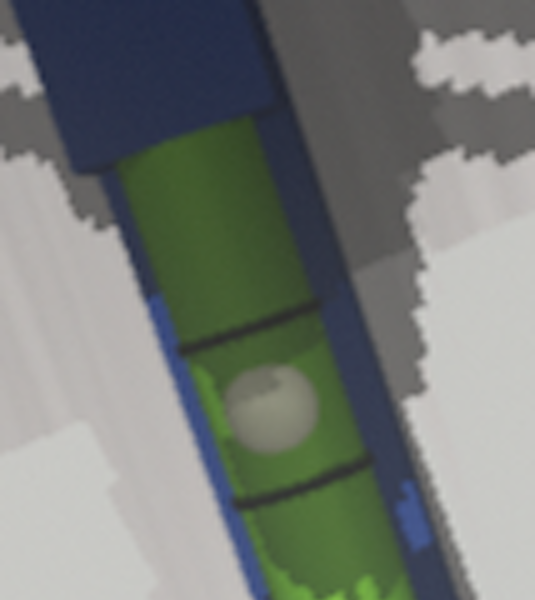

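Call:
apply_moves([
  [-0.0005,-0.003,0.02,0,0,0,0],
  [-0.0005,-0.003,0.045,0,0,0,0],
  [-0.0005,-0.003,0.06,0,0,0,0],
  [-0.0005,-0.003,0.068,0,0,0,0],
  [-0.0005,-0.003,0.071,0,0,0,0],
  [-0.0005,-0.003,0.073,0,0,0,0],
  [-0.0005,-0.003,0.074,0,0,0,0],
  [-0.0005,-0.003,0.075,0,0,0,0],
])

```text
t: 28.2
eef_pos: [539.2, 36.2, 63.8]
tool_rot: [3.141, 0.0, -1.963]
contact_force: [-0.2, -0.3, 1.0]
width: 0.6
```

Run:
```python
from h import *
s=get_state(); print(s['eef_pos'],s['tool_rot'],s['contact_force'])
p,d=snapshot("wrist"); cv2.imwrite("pics/w14.png",p[:,:,::-1])
p,d=snapshot("side"); cv2.imwrite("pics/s14.png",cv2.resize(p[130:280,250:400,::-1],(600,600),interpolation=cv2.INTER_CUBIC))
```

```text
[539.19177574  36.21138862  63.76992027] [ 3.14138060e+00  2.02273543e-04 -1.96297316e+00] [-0.20841995 -0.31200239  0.99416015]
```

View pics/w14.png

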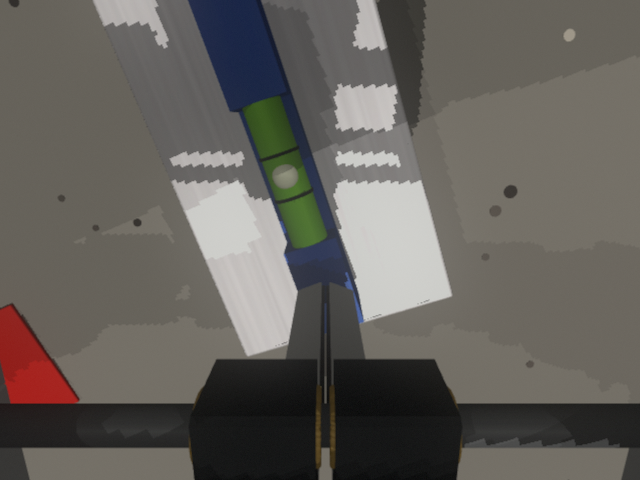

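View pics/s14.png

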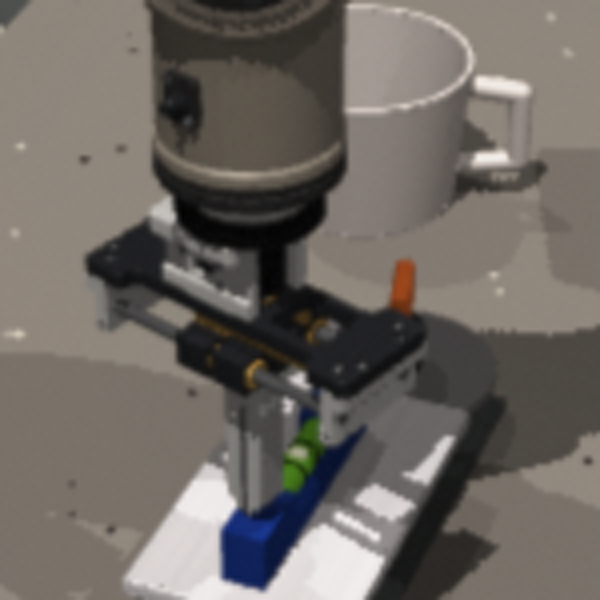

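Call:
apply_moves([
  [0,0,0.001,0,0,0,0],
  [0,0,0.002,0,0,0,0],
  [0,0,0.003,0,0,0,0],
  [0,0,0.004,0,0,0,0],
  [0,0,0.005,0,0,0,0],
  [0,0,0.006,0,0,0,0],
  [0,0,0.006,0,0,0,0],
  [0,0,0.006,0,0,0,0],
])

```text
t: 29.3
eef_pos: [539.0, 36.2, 57.5]
tool_rot: [3.141, -0.0, -1.963]
contact_force: [0.4, -1.1, 0.7]
width: 0.4
```

Call:
apply_moves([
  [0,0,0.0005,0,0,0,0],
  [0,0,0.001,0,0,0,0],
  [0,0,0.0015,0,0,0,0],
  [0,0,0.002,0,0,0,0],
  [0,0,0.0025,0,0,0,0],
  [0,0,0.0025,0,0,0,0],
  [0,0,0.0025,0,0,0,0],
  [0,0,0.0025,0,0,0,0],
])

```text
t: 30.3
eef_pos: [539.4, 36.2, 56.0]
tool_rot: [-3.141, 0.0, -1.963]
contact_force: [-6.6, -1.5, 18.9]
width: 0.5
```

Call:
apply_moves([
  [0,0.0003,0.0002,0,0,0,0],
  [0,0.0003,0.0004,0,0,0,0],
  [0,0.0003,0.0006,0,0,0,0],
  [0,0.0003,0.0006,0,0,0,0],
  [0,0.0003,0.0006,0,0,0,0],
  [0,0.0003,0.0006,0,0,0,0],
  [0,0.0003,0.0006,0,0,0,0],
  [0,0.0003,0.0006,0,0,0,0],
])

```text
t: 31.3
eef_pos: [539.5, 36.2, 55.9]
tool_rot: [-3.141, 0.0, -1.963]
contact_force: [-7.5, -2.3, 26.5]
width: 0.5
```

Run:
```python
from h import *
s=get_state(); print(s['t'],s['eef_pos'],s['tool_rot'],s['contact_force'])
T=wristT(s)
p,d=snapshot("wrist"); cv2.imwrite("pics/w15.png",p[:,:,::-1]); bub2(p,T)
W=cloud("wrist",d,T); X,Y,Z=W[...,0],W[...,1],W[...,2]
p,d=snapshot("side"); cv2.imwrite("pics/s15.png",cv2.resize(p[130:280,250:400,::-1],(600,600),interpolation=cv2.INTER_CUBIC))
s=bubble("wrist","b5"); print(s['contact_force'])
```

```text
31.3 [539.45062807  36.15705927  55.94074449] [-3.14076287e+00  4.63127851e-04 -1.96320908e+00] [-7.46086777 -2.3121446  26.51916766]
bubble n 557 a mid -1.3807849793324212 mean -1.4473812089746159 len 10.472744603956357 b -0.21717648898281208 11.330372517657114
lines 7.978431827087781 -11.766271105024853 sep 19.744702932112634 mid -1.8939196389685358 OFFSET 0.5131346596361146
wrist vial -35.178115158464706 32.50570288741877 mid -1.3362061355229677 white 109 nan px centr [284.86238532 181.2293578 ] dark [-35.1 -35.1 -34.5 -32.4 -31.1 -30.6 -29.8 -28.5 -27.6 -26.4 -26.  -25.1
 -24.7 -23.7 -23.4 -22.4 -21.1 -19.8 -18.9 -18.5 -17.5 -17.1 -16.2 -15.8
 -14.9 -13.5 -12.4 -12.3 -12.3 -12.3 -12.3 -12.2 -12.2 -12.2 -12.2 -12.2
 -12.2 -12.2 -12.1 -12.1 -12.1 -12.1 -12.1 -12.1 -12.1 -12.1 -12.1 -12.1
 -12.  -12.  -12.  -12.  -12.  -12.  -12.  -12.  -12.  -11.9 -11.9 -11.9
 -11.9 -11.9 -11.9 -11.9 -11.9 -11.9 -11.9 -11.9 -11.8 -11.8 -11.8 -11.8
 -11.8 -11.8 -11.8 -11.8 -11.8 -11.8 -11.8 -11.7 -11.7 -11.7 -11.7 -11.7
 -11.7 -11.7 -11.7 -11.6 -11.6 -11.6 -11.6 -11.6 -11.6 -11.6 -11.6 -11.6
 -11.5 
[... 474 characters left out ...]
  8.2   8.2   8.2   8.2   8.2
   8.2   8.2   8.2   8.3   8.3   8.3   8.3   8.3   8.3   8.4   8.4   8.4
   8.4   8.4   8.4   8.4   8.5   8.5   8.5   8.5   8.5   8.5   8.5   8.5
   8.5   8.6   8.6   8.6   8.6   8.6   8.6   8.6   8.6   8.6   8.7   8.7
   8.7   8.7   8.7   8.7   8.8   8.8   8.8   8.8   8.8   8.8   8.9   8.9
   8.9   8.9   8.9   8.9   8.9   8.9   8.9   8.9   8.9   8.9   8.9   9.
   9.    9.    9.    9.    9.    9.    9.    9.1   9.1   9.1   9.1   9.2
   9.2   9.2   9.2   9.2   9.2   9.2   9.2   9.2   9.2   9.2   9.2   9.3
   9.3   9.3   9.3   9.3   9.3   9.3   9.3   9.4   9.4   9.4   9.4   9.4
   9.4   9.4   9.5   9.5   9.5   9.5   nan   nan]
[-7.69840767 -2.49281139 26.42988761]
```

View pics/w15.png

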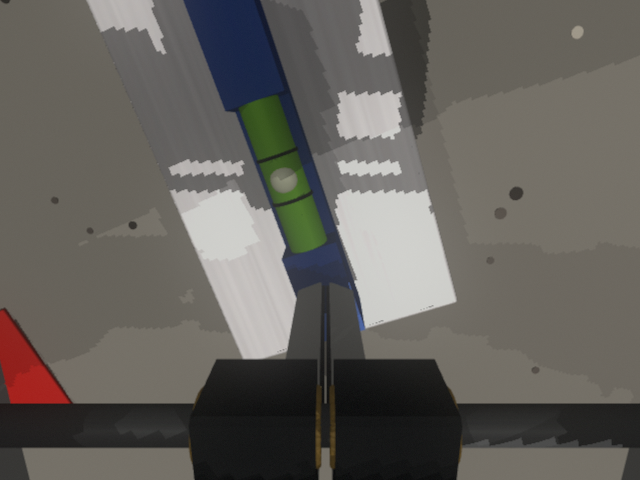

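View pics/s15.png

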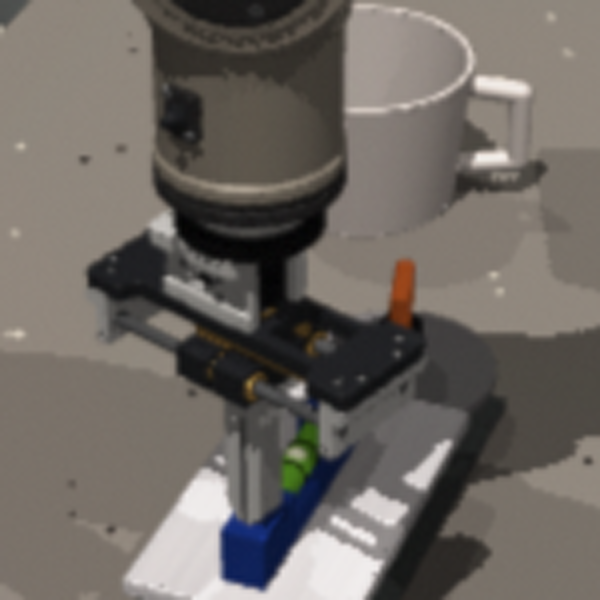

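View pics/b5.png

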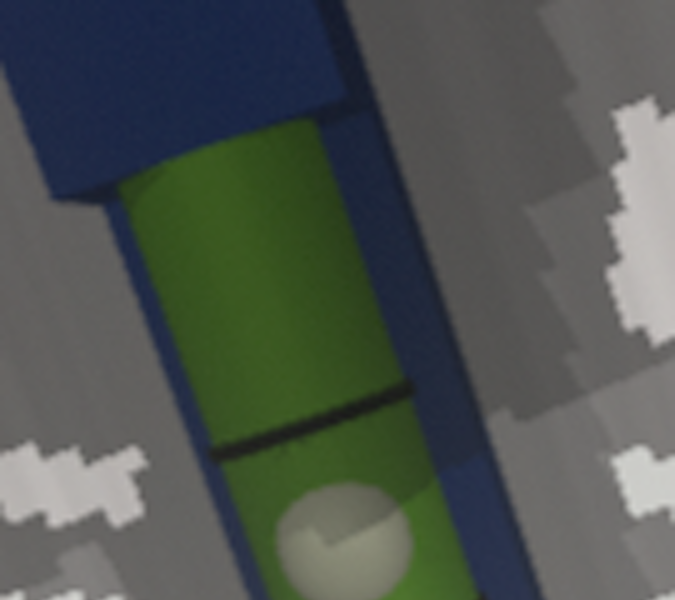

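Call:
apply_moves([
  [0,0.0004,0.0001,0,0,0,0],
  [0,0.0004,0.0001,0,0,0,0],
  [0,0.0004,0.0001,0,0,0,0],
  [0,0.0004,0.0001,0,0,0,0],
  [0,0.0004,0.0001,0,0,0,0],
  [0,0.0004,0.0001,0,0,0,0],
  [0,0.0004,0.0001,0,0,0,0],
  [0,0.0004,0.0001,0,0,0,0],
])

```text
t: 32.45
eef_pos: [539.4, 36.2, 55.9]
tool_rot: [-3.14, 0.001, -1.963]
contact_force: [-6.7, -3.0, 26.7]
width: 0.5
```

Run:
```python
from h import *
s=get_state(); print(s['t'],s['eef_pos'],s['contact_force'])
T=wristT(s)
p,d=snapshot("wrist"); bub2(p,T)
p,d=snapshot("scene"); cv2.imwrite("pics/final.png",p[:,:,::-1])
for l in ["dish","spatula","bowl"]:
    r=recognise("scene",l); print(l,[(np.round(x["at"],1).tolist(),round(x["confidence"],2)) for x in r[:1]])
```

```text
32.45 [539.36474835  36.17469837  55.92049611] [-6.65908446 -2.96366376 26.69702167]
bubble n 557 a mid -1.235368850568562 mean -1.3514353576223441 len 10.472435884051414 b -0.30390964258335074 11.433593988921647
lines 7.975629935633314 -11.771947262933494 sep 19.74757719856681 mid -1.8981586636500904 OFFSET 0.6627898130815284
dish [([716.3, 346.5, 12.6], 0.85)]
spatula [([799.9, 14.9, 4.9], 0.63)]
bowl [([617.3, -463.9, 66.0], 0.59)]
```

View pics/final.png

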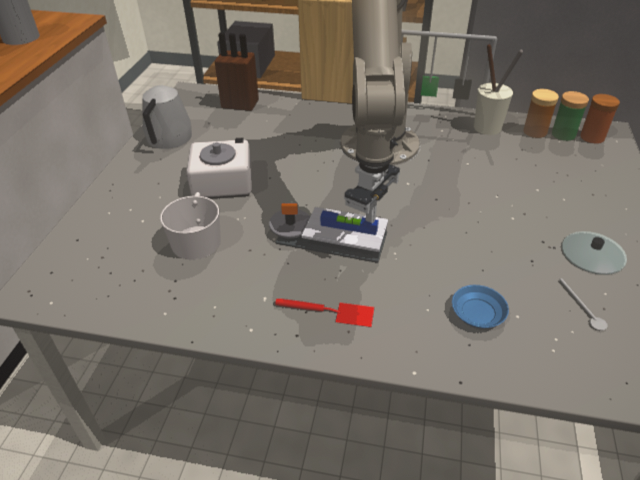

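The picture shows the level on the deck with the fingers pressing its hinge end at about (370, 215). The bowl, dish and spatula are where they started.

```bash
python3 -c "
from cell import *
print(hand_in())"
```

```text
the job is handed in; nothing more can be done
None
```

The spirit level lies lengthwise on the deck with the bubble centred, and I handed the job in at about 32.5 s with the arm still pressing on it.

**What I did:**
- **Level:** I laid it on the deck along the line from the hinge to the dial and let go.
- **Dial:** I turned it clockwise in two grasps, about 1.1 rad and then 0.33 rad.
- **Press:** I pressed with closed fingers on the bare top at the hinge end of the level.

**Last checks:**
- **Bubble:** It sat about 0.1 mm from the middle before pressing and 0.5 to 0.7 mm while pressing, against the 3 mm allowed. Part of that shift may come from the camera's viewing angle.
- **Force:** The push was 26.7 N down with about 7 N sideways. It held steady over the last second, and I saw no sign of the level sliding.
- **Position:** All of the level is on the deck. The dish, spatula and bowl are within about 4 mm of where they were first seen, which is the recogniser's own accuracy.

**What failed or disagreed:**
- **First grasp:** It closed on air above the level. Side and wrist depth both put the real fingertips about 35 mm behind the stated tool point. I allowed for that afterwards, and nothing was disturbed.
- **Bubble estimates:** After the first turn the depth-based reading gave 3.4 mm and the image-based one 2.5 mm. I used the image-based one, and the next check agreed with it.

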